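Bring the battery charger up from zero to its set mark and start it

TASK

The bench charger only starts safely from zero: first turn the black voltage knob anticlockwise all the way down to its zero stop, then turn it up clockwise until its white pointer stands on the red marker. With the pointer there, press the green start button fully in and let it spring back; do not move the red marker, or the battery, hammer and cup standing near.

Things in the scene. Friction and masses are not known exactly. Their poses are not given: they have to be found in the camera images.
- charger: Blue sloped-front bench charger, 240 deep (x) x 300 wide (y) x 154 high mm, fixed. Origin: centre of its underside; x to its back, y to the operator's left, z up. The aluminium panel slopes up to the back at 25 degrees. Two low studs stand on the flat top behind it. Knob left and button right on the panel, 140 mm apart, axes along the panel's normal.
- panel_mid (a point): Centre of the panel's surface, at (-30, 0, 112) mm in the charger's frame. x points up the slope, y to the operator's left, z out along the panel's normal. In this frame the knob's axis is at y = +55 mm and the button at y = -85 mm, both at x = 0.
- knob_grip (a point): On the knob's axis at grip height, 37 mm out from the panel. Black skirt 54 mm across (top 13 mm out from the panel) with a bar grip 46 mm long, 14 mm wide, up to 47 mm out. x runs along the bar to its white pointer line, which also runs down onto the skirt; z out along the panel's normal. Turning takes about 0.06 N m.
- volt_knob (a joint): Knob angle in rad: 0 at its zero stop (white pointer 135 degrees anticlockwise from straight up-slope, at the thickest tick, towards the operator's lower left), growing clockwise seen from outside; far stop at 4.71. Long ticks every 30 degrees.
- pointer (a point): Where the knob's white pointer aims: on the bar's centre line, 46 mm from the knob's axis, 5 mm out from the panel; turns with the knob.
- mark (a point): Red marker, a tab 16 x 7 x 4 mm on a thin stiff dark ring (72 mm across, 3 mm thick) that lies on the panel round the knob. The point is on the tab's centre line, 46 mm from the knob's axis, 5 mm out from the panel, and coincides with pointer when the knob stands exactly at the mark.
- start (a joint): Travel of the green spring start button in m: 0 released, 0.006 fully in (5 N). It springs back.
- start_top (a point): Centre of the green start button's top face; button 30 mm across in a black housing; pressed along the panel's normal.
- battery: Loose grey battery case, 90 x 125 x 130 mm high plus 12 mm studs, 0.9 kg; origin at the centre of its underside. Leave alone.
- hammer: Loose steel hammer with a wooden handle, about 250 mm long, lying on the bench beside the charger. Leave alone.
- cup: Loose red cup, 64 mm across, 60 mm high; origin at the centre of its underside. Leave alone.

How it is judged:
By the outcome, as a careful person would: the job done as asked, in the order asked, and still so for the second after the job is handed in, with the robot touching nothing.
It also fails if it takes over 64 s, if anything falls off the work surface, if the arm or the gripper's body presses on something with over 40 N, if the wrist force passes 120 N, or if a joint passes its speed limit or range.

ROBOT

A 6-joint arm with a two-finger parallel gripper is mounted at the origin on the work surface. World frame = base frame: x ahead of the robot, y to its left, z up, the work surface at z = 0. Lengths are in mm, angles in rad, forces in N, time in s.
With the tool pointing down it reaches from about 350 to 775 mm from the base axis. Payload 5.5 kg.
Tool frame: the origin (TCP) lies midway between the tips of the shut fingers; the grasp point (between the pads) lies 19 mm behind it; x points along the fingers, z is the direction in which the jaws open and shut, and the axes are right-handed (so a half turn about x gives the same grasp; the last joint's range is limited). The gripper opens to 85 mm and grips with 20 to 120 N. Pads are 22 mm wide; open, the fingers measure 114 mm over their backs; the gripper's body (76 mm by 85 mm) begins 54 mm behind the grasp point. The pads swing forward as they close: fully open they stand 13 mm farther back than shut.
Start: joints at [-1.454, 0.313, 0.046, 1.304, 0, 1.431], TCP at [146.036, -556.188, 231.323] pointing down, gripper open.
Joint ranges: [-2.76, 2.76], [-0.86, 1.69], [-1.03, 1.26], [-2.2, 2.34], [-1.47, 1.5], [-3.14, 3.14]. Speed limits (rad/s): [2.57, 2.57, 3.14, 3.14, 3.14, 3.14].

INTERFACE

Orientations are given as a unit quaternion [w, x, y, z].
In Python, from plant import get_state, read_camera, close_job gives the robot as it stands.
- The arm moves only by the tool arm_command, never from a script. Its argument "increments" is text: rows parted by semicolons, each of 7 numbers parted by spaces: the turn, a rotation vector about the tool's x, y, z as a fraction of full scale, then the shift along the tool's x, y, z as a fraction of full scale, then the gripper command: -1 is shut, 1 is fully open, values between are in proportion. In form: wx wy wz tx ty tz grip; .... A call has 1 to 10 rows; each row shifts and turns the pose as measured when the row begins, along the tool's axes as they then stand; what a row does not reach is not made up. Full scale, the value 1, is 40 mm for a shift and pi rad for a turn. A row lasts 1/10 s, in which the tool goes at most 50 mm and 8.59 degrees, less where a joint would pass 70% of its speed; a pose out of reach is approached as far as the arm can. A call with a number of a shift or a turn outside -1 to 1 is refused whole. A call with a gripper value outside its range is refused whole. The fingers move at their own pace and stop on an object; "force" is the grip in N (left out, the last holds). Time passes only in rows, so rows that do not move let the fingers close. It gives the time, the measured TCP pose, the force and the opening at its end, in the units of the state.
- get_state(): the state, without advancing time (a new reading comes with each control period).
- read_camera(name): name is "scene" or "top" or "wrist"; returns a dict with "image" (400x640x3 uint8, red, green, blue), "vfov" (degrees; the focal length in pixels is half the picture's height over the tangent of half this angle, whatever the lens; pixels are square), "cx", "cy" (the principal point, pixels), "distortion" ([k1, k2, p1, p2, k3] as OpenCV has them; the pictures are not rectified), "pose" (4x4, takes a point from camera to world coordinates). Camera axes: x right, y down, z forward; pixel columns grow to the right and rows downward; lengths in mm; the calibration is good to about 2 mm. A picture is of the moment at which its call begins. There is no depth.
- close_job(): hands the job in, once; it reports no verdict.
The state is a dict: "time": time; "joint_positions": joint angles; "dq": joint speeds; "effort": joint torques, N m; "tcp_pos": TCP position; "ee_rot": TCP orientation; "contact_force": force on the tool from outside, world axes, zero at the start; "torque": the same for the moment, N m; "gripper_width": opening from 0.0 (shut) to 1.0 (fully open).
Only numpy, scipy, OpenCV 4.12 (cv2) and the standard library are available. Lean on these libraries where they do the work, as an engineer would, in place of code of your own. Each camera call takes 0.05 s, during which the arm holds its last target. There are 200 camera calls.

## Working session

There is one attempt and no reset: what is moved stays moved. The work goes in short steps, Python scripts to look and compute and a tool call to move; the robot and the scene stay as the last step left them, time stands still between calls to the robot, and variables do not carry over. Pictures are saved under pics/ and viewed, about 8 in all and at most 12, crops included, and the job is handed in when it is done.

Besides the shell and the picture viewer there is one more tool, called as name(argument=value, ...) on one line, values as JSON. arm_command: Moves the arm, as the interface text tells. Its arguments: {"type":"object","properties":{"increments":{"type":"string"},"force":{"type":"number"}},"required":["increments"]}

```bash
ls; mkdir -p pics; python3 - <<'E'
from plant import *
import cv2,json,numpy as np
print(get_state())
for n in ("scene","top"):
    c=read_camera(n); im=c.pop("image"); cv2.imwrite(f"pics/{n}0.png",im[:,:,::-1])
    np.save(f"pics/{n}0.npy",c,allow_pickle=True); print(n,c)
E
```

```text
pics
{'time': 0.0, 'joint_positions': array([-1.45362312e+00,  3.13972864e-01,  4.49684530e-02,  1.30360717e+00,
        1.88562529e-05,  1.43117994e+00]), 'dq': array([ 0.0004054 , -0.00068341, -0.00031129, -0.0007423 , -0.00093409,
       -0.0002453 ]), 'effort': array([-2.75249258e-03, -4.80628073e+01,  2.98531759e+01,  1.90891419e-02,
       -3.90704108e-04,  2.91028215e-06]), 'tcp_pos': array([ 145.96251281, -555.62935736,  230.42024154]), 'ee_rot': array([ 0.55946135,  0.43232656,  0.5603492 , -0.43139948]), 'contact_force': array([0.11563462, 0.10443399, 0.1685601 ]), 'torque': array([0.01759174, 0.02471045, 0.01962404]), 'gripper_width': 1.0007512711761146}
scene {'vfov': 48.87455851263624, 'cx': 324.18201036757455, 'cy': 201.54259136298234, 'distortion': array([-0.07102414,  0.        ,  0.        ,  0.        ,  0.        ]), 'pose': array([[-7.56603856e-01,  4.60819117e-01, -4.63892602e-01,
         9.81093771e+02],
       [ 6.53822937e-01,  5.42003359e-01, -5.27965838e-01,
         5.82184125e+02],
       [ 8.13459762e-03, -7.02764612e-01, -7.11375940e-01,
         8.36459886e+02],
       [ 0.00000000e+00,  0.00000000e+00,  0.00000000e+00,
         1.00000000e+00]])}
top {'vfov': 54.65491992540652, 'cx': 318.96096117713665, 'cy': 197.47825214738657, 'distortion': array([-0.04031264,  0.        ,  0.        ,  0.        ,  0.        ]), 'pose': array([[ 1.66028206e-02, -9.97132147e-01,  7.38364926e-02,
         4.61776958e+02],
       [-9.99748313e-01, -1.54412279e-02,  1.62751110e-02,
         2.31401669e-01],
       [-1.50883102e-02, -7.40881217e-02, -9.97137550e-01,
         1.05429582e+03],
       [ 0.00000000e+00,  0.00000000e+00,  0.00000000e+00,
         1.00000000e+00]])}
```

View pics/top0.png

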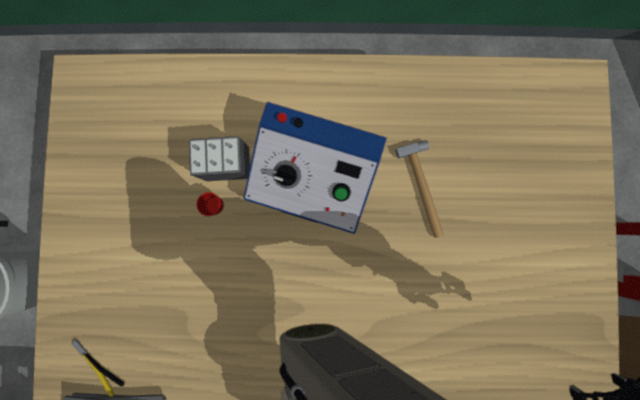

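View pics/scene0.png

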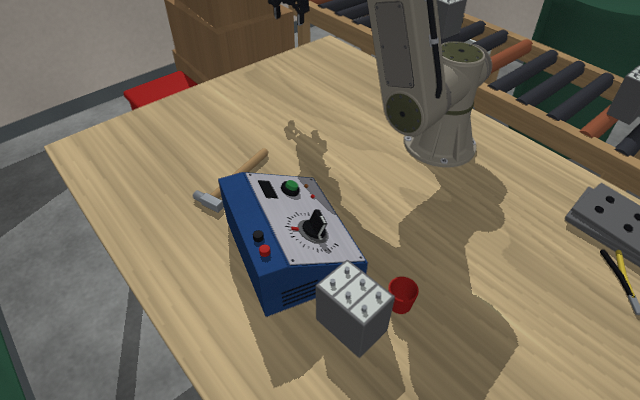

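The top view shows the charger around (315,168), knob (287,175), button (341,192) and red marker near (294,158), with the pointer to the left. The battery and cup are left of it and the hammer is right. I'll enlarge.

```bash
python3 - <<'E'
import cv2,numpy as np
a=cv2.imread("pics/top0.png")[95:240,235:395]; b=cv2.imread("pics/scene0.png")[165:320,210:370]
a=cv2.resize(a,None,fx=5,fy=5,interpolation=cv2.INTER_CUBIC)[:600]
cv2.imwrite("pics/c1.png",a)
E
```

```text
(no output)
```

View pics/c1.png

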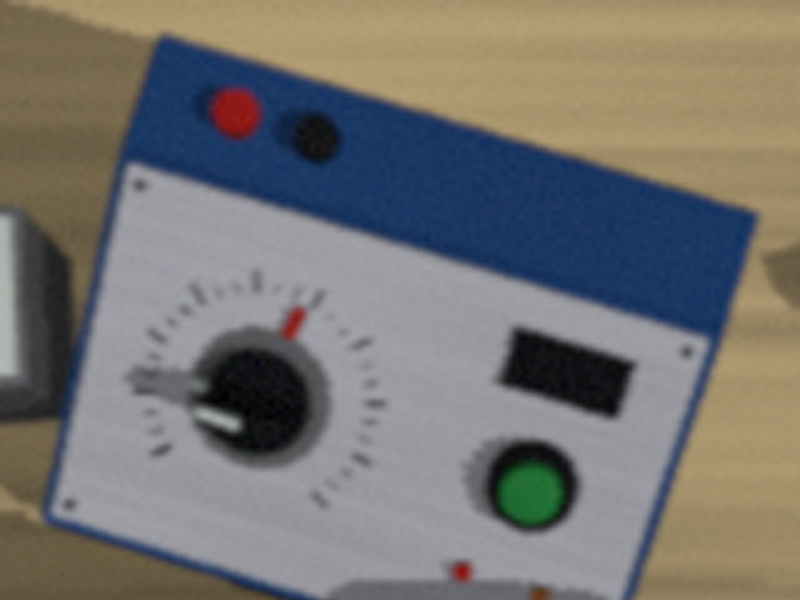

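```bash
cat > h.py <<'E'
import numpy as np,cv2
from scipy.optimize import least_squares
from scipy.spatial.transform import Rotation as R
def ray(c,uv):
    f=200/np.tan(np.radians(c["vfov"])/2); K=np.array([[f,0,c["cx"]],[0,f,c["cy"]],[0,0,1]])
    n=cv2.undistortPoints(np.array(uv,float).reshape(-1,1,2),K,c["distortion"]).reshape(-1,2)
    d=np.c_[n,np.ones(len(n))]@c["pose"][:3,:3].T
    return c["pose"][:3,3],d
def proj(c,P):
    f=200/np.tan(np.radians(c["vfov"])/2); K=np.array([[f,0,c["cx"]],[0,f,c["cy"]],[0,0,1]])
    T=np.linalg.inv(c["pose"]); r=cv2.Rodrigues(T[:3,:3])[0]
    return cv2.projectPoints(np.array(P,float).reshape(-1,1,3),r,T[:3,3],K,c["distortion"])[0].reshape(-1,2)
def charger(p): # x,y,yaw -> 4x4
    T=np.eye(4);T[:3,:3]=R.from_euler('z',p[2]).as_matrix();T[:2,3]=p[:2];return T
PM=np.eye(4);PM[:3,:3]=R.from_euler('y',-25,degrees=True).as_matrix();PM[:3,3]=[-30,0,112]
def panel(p): return charger(p)@PM
def topanel(c,uv,p,h): # pixels to panel coords at height h
    T=np.linalg.inv(panel(p));o,d=ray(c,uv);o=T[:3,:3]@o+T[:3,3];d=d@T[:3,:3].T
    return o+d*((h-o[2])/d[:,2])[:,None]
def ang(v): # knob angle from panel coords rel. to knob axis: clockwise from upslope +135deg
    return np.degrees(np.arctan2(-v[:,1],v[:,0]))+135
E
python3 - <<'E'
from h import *
c=np.load("pics/top0.npy",allow_pickle=True).item()
cv=lambda a:np.array(a,float)/5+[235,95]-.4
L=[(120,150,154),(120,-150,154),(60,150,154),(60,-150,154),(-120,150,70)]
uv=cv([(163,37),(757,214),(126,163),(716,337),(47,518)])
f=lambda p:(proj(c,[(charger(p)@[*l,1])[:3] for l in L])-uv).ravel()
s=least_squares(f,[500,0,0]);p=s.x;print(p,s.fun.round(1))
np.save("p.npy",p);K=np.array([0,55,0])
print("btn",topanel(c,cv([(531,492)]),p,20))
print("knob skirt",topanel(c,cv([(258,400)]),p,25))
m=topanel(c,cv([(302,310),(293,324),(285,338)]),p,4)-K;print("mark",m,ang(m))
q=topanel(c,cv([(197,410),(240,425)]),p,47)-K;print("ptr",q,ang(q))
P=panel(p)
for n,v in dict(knobgrip=[0,55,37],btn=[0,-85,20]).items(): print(n,(P@[*v,1])[:3])
print("normal",P[:3,2],"up",P[:3,0],'left',P[:3,1])
E
```

```text
[ 5.98632699e+02  3.40629101e+01 -2.83754840e-01] [-0.9 -0.3  1.1  0.5 -1.2 -1.9  2.1 -0.1 -1.4  1.7]
btn [[  3.91984198 -83.93346685  20.        ]]
knob skirt [[ 9.71520515 53.46189821 25.        ]]
mark [[52.59429402 -8.47092676  4.        ]
 [44.58828027 -5.94146161  4.        ]
 [36.67856946 -3.86560157  4.        ]] [144.14957998 142.59004456 141.01626656]
ptr [[ 3.84189443 22.03914774 47.        ]
 [ 2.98272671  0.64975193 47.        ]] [ 54.88851394 122.71077672]
knobgrip [570.21872271  99.6401195  145.53338812]
btn [537.92120958 -36.77281183 130.12615574]
normal [-0.40571818  0.11831718  0.90630779] up [ 0.87006544 -0.25373201  0.42261826] left [0.2799623  0.96001099 0.        ]
```

```bash
cat >> h.py <<'E'
def tgt(p,v,jaw,flip=False): # panel point v for TCP, jaw angle: bar's knob angle (deg)
    P=panel(p);a=np.radians(jaw-135); b=np.array([np.cos(a),-np.sin(a),0]) # bar dir in panel
    x=-P[:3,2];y=P[:3,:3]@b
    if flip: y=-y
    return np.c_[x,y,np.cross(x,y)],(P@[*v,1])[:3]
def Rt(s): q=s["ee_rot"];return R.from_quat([q[1],q[2],q[3],q[0]]).as_matrix()
def delta(s,T,t):
    M=Rt(s);w=R.from_matrix(M.T@T).as_rotvec();d=M.T@(t-s["tcp_pos"])
    print("rot deg",np.degrees(w).round(1),"frac",(w/np.pi).round(4),"shift mm",d.round(1),"frac",(d/40).round(3))
E
python3 - <<'E'
from h import *; from plant import get_state
p=np.load("p.npy");s=get_state();print(Rt(s).round(3))
for f in (0,1): delta(s,*tgt(p,[0,55,200],47,f))
E
```

```text
[[-0.     0.967  0.254]
 [ 0.002  0.254 -0.967]
 [-1.     0.    -0.002]]
rot deg [-56.1 -22.5  13.2] frac [-0.3117 -0.1251  0.0732] shift mm [ -61.8  517.7 -561.7] frac [ -1.544  12.943 -14.042]
rot deg [120.6  15.4  26.3] frac [0.6702 0.0855 0.1462] shift mm [ -61.8  517.7 -561.7] frac [ -1.544  12.943 -14.042]
```

arm_command(increments="-0.047 0 0 -0.5 0 0 0;-0.047 0 0 -0.5 0 0 0;-0.047 0 0 -0.5 0 0 0;-0.047 0 0 0 0 0 0;-0.047 0 0 0 0 0 0;-0.047 0 0 0 0 0 0;-0.047 0 0 0 0 0 0;-0.047 0 0 0 0 0 0;-0.047 0 0 0 0 0 0;-0.047 0 0 0 0 0 0")

```text
time: 1.1
tcp_pos: [145.6, -552.9, 287.2]
ee_rot: [0.704, -0.062, 0.704, 0.072]
contact_force: [-0.1, -1.0, 0.9]
gripper_width: 0.5
```

arm_command(increments="-0.047 0 0 0 0 0 0;-0.047 0 0 0 0 0 0;-0.047 0 0 0 0 0 0;-0.047 0 0 0 0 0 0;-0.047 0 0 0 0 0 0;-0.047 0 0 0 0 0 0;-0.047 0 0 0 0 0 0;-0.047 0 0 0 0 0 0;-0.047 0 0 0 0 0 0;-0.047 0 0 0 0 0 0")

```text
time: 2.1
tcp_pos: [145.3, -550.1, 281.4]
ee_rot: [0.475, -0.522, 0.463, 0.535]
contact_force: [1.1, -0.0, 0.5]
gripper_width: 0.501
```

```bash
python3 - <<'E'
from h import *; from plant import get_state
p=np.load("p.npy");s=get_state();print(s["joint_positions"],s["gripper_width"],s["contact_force"])
for f in (0,1): delta(s,*tgt(p,[0,55,200],47,f))
E
```

```text
[-1.45365509e+00  3.16265336e-01  1.71646243e-01  1.45165650e+00
  6.09948901e-05 -1.57240580e+00] 0.5009040970548512 [ 1.12953577 -0.03755869  0.45828285]
rot deg [112.6 -15.9 -25.9] frac [ 0.6253 -0.0881 -0.1438] shift mm [   4.1 -435.5  621.9] frac [  0.101 -10.888  15.547]
rot deg [-64.1  23.  -14.1] frac [-0.3561  0.128  -0.0784] shift mm [   4.1 -435.5  621.9] frac [  0.101 -10.888  15.547]
```

arm_command(increments="0 0 0 0.005 -0.54 0.77 0;0 0 0 0.005 -0.54 0.77 0;0 0 0 0.005 -0.54 0.77 0;0 0 0 0.005 -0.54 0.77 0;0 0 0 0.005 -0.54 0.77 0;0 0 0 0.005 -0.54 0.77 0;0 0 0 0.005 -0.54 0.77 0;0 0 0 0.005 -0.54 0.77 0;0 0 0 0.005 -0.54 0.77 0;0 0 0 0.005 -0.54 0.77 0")

```text
time: 3.1
tcp_pos: [325.0, -208.4, 282.2]
ee_rot: [0.479, -0.518, 0.463, 0.537]
contact_force: [0.7, -0.0, 0.1]
gripper_width: 0.501
```

arm_command(increments="0 0 0 0.005 -0.54 0.77 0;0 0 0 0.005 -0.54 0.77 0;0 0 0 0.005 -0.54 0.77 0;0 0 0 0.005 -0.54 0.77 0;0 0 0 0.005 -0.54 0.77 0;0 0 0 0.005 -0.54 0.77 0;0 0 0 0.005 -0.54 0.77 0;0 0 0 0.005 -0.54 0.77 0")

```text
time: 3.9
tcp_pos: [471.3, 68.9, 287.3]
ee_rot: [0.478, -0.517, 0.464, 0.537]
contact_force: [0.6, -0.0, -0.0]
gripper_width: 0.502
```

```bash
python3 - <<'E'
from h import *; from plant import get_state
p=np.load("p.npy");s=get_state();print(s["joint_positions"],s["tcp_pos"])
for f in (0,1): delta(s,*tgt(p,[0,55,200],47,f))
E
```

```text
[-0.04509466  0.11375135 -0.07092228  1.39501753  0.03348174 -0.15781382] [471.26592263  68.8749851  287.29461619]
rot deg [112.1 -15.8 -26.4] frac [ 0.6225 -0.0878 -0.1469] shift mm [ -4.5 -38.2  46.2] frac [-0.113 -0.955  1.156]
rot deg [-64.5  23.6 -14.1] frac [-0.3583  0.131  -0.0783] shift mm [ -4.5 -38.2  46.2] frac [-0.113 -0.955  1.156]
```

Two shift rows, then 9 rotation rows.

arm_command(increments="0 0 0 -0.06 -0.48 0.58 0;0 0 0 -0.06 -0.48 0.58 0;-0.043 0.0157 -0.0094 0 0 0 0;-0.043 0.0157 -0.0094 0 0 0 0;-0.043 0.0157 -0.0094 0 0 0 0;-0.043 0.0157 -0.0094 0 0 0 0;-0.043 0.0157 -0.0094 0 0 0 0;-0.043 0.0157 -0.0094 0 0 0 0;-0.043 0.0157 -0.0094 0 0 0 0;-0.043 0.0157 -0.0094 0 0 0 0")

```text
time: 4.9
tcp_pos: [506.1, 127.5, 286.4]
ee_rot: [-0.095, 0.827, -0.133, -0.538]
contact_force: [-0.7, 0.5, -0.3]
gripper_width: 0.495
```

```bash
python3 - <<'E'
from h import *; from plant import *
p=np.load("p.npy");s=get_state();print(s["joint_positions"],s["tcp_pos"])
delta(s,*tgt(p,[0,55,200],47,1))
c=read_camera("wrist");cv2.imwrite("pics/w1.png",c["image"][:,:,::-1]);c.pop("image");np.save("pics/w1.npy",c,allow_pickle=True)
E
```

```text
[ 0.20564041 -0.08556664 -0.36050989  0.92748518 -0.19639811 -1.07062753] [506.12004606 127.45167567 286.37965095]
rot deg [-0.6  1.2 -0.4] frac [-0.0036  0.0066 -0.0022] shift mm [-6.1  8.6 -3.6] frac [-0.152  0.216 -0.089]
```

View pics/w1.png

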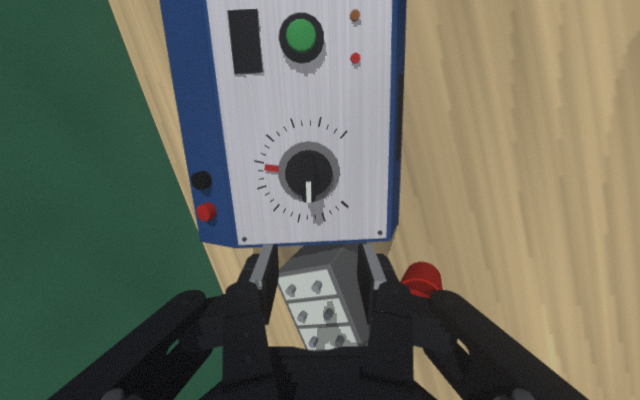

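The wrist view is clear: knob centre about (308,172), red mark (272,168), pointer straight down at (308,195), button (301,36).

```bash
python3 - <<'E'
import cv2
a=cv2.imread("pics/w1.png")[108:228,240:380]
cv2.imwrite("pics/c2.png",cv2.resize(a,None,fx=5,fy=5,interpolation=cv2.INTER_CUBIC))
E
```

```text
(no output)
```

View pics/c2.png

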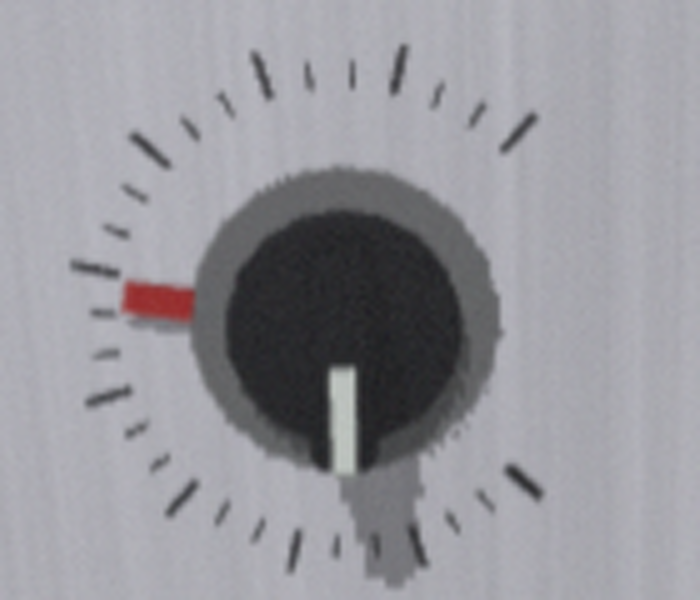

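```bash
cat > fit.py <<'E'
from h import *
p=np.load("p.npy");c=np.load("pics/w1.npy",allow_pickle=True).item()
cv=lambda a:(np.array(a,float)+.5)/5+[240,108]-.5
T=[(525,482),(418,547),(295,551),(182,498),(108,397),(95,268),(150,150),(262,75),(400,68),(518,133)]
uv=cv(T);A=np.radians(np.arange(10)*30-135)
def pts(q): return [(panel(q[:3])@[q[3]*np.cos(a),55-q[3]*np.sin(a),0,1])[:3] for a in A]
b=cv([(525,482)])
s=least_squares(lambda q:(proj(c,pts(q))-uv).ravel(),[*p,56],x_scale=[10,10,.1,10])
print(p,s.x,s.fun.round(2));q=s.x[:3]
np.save("q.npy",q)
K=np.array([0,55,0])
m=topanel(c,cv([(123,298),(160,300),(194,304)]),q,5)-K;print("mark",m.round(1),ang(m))
o=topanel(c,cv([(343,370),(344,472)]),q,47)-K;print("ptr",o.round(1),ang(o))
d=o[1:]-o[:1];print(ang(d))
print("btn",topanel(c,[(301,35)],q,20), "skirt",topanel(c,cv([(345,325)]),q,13)-K)
E
python3 fit.py
```

```text
[ 5.98632699e+02  3.40629101e+01 -2.83754840e-01] [ 6.01481200e+02  3.66506115e+01 -2.86860105e-01  5.88576529e+01] [-0.07  0.    0.08 -0.21 -0.1   0.18 -0.04  0.08  0.01 -0.15 -0.03  0.17
  0.07 -0.04  0.1  -0.04 -0.16  0.09  0.13 -0.08]
mark [[50.2 -9.1  5. ]
 [41.8 -8.2  5. ]
 [34.1 -6.9  5. ]] [145.24264376 146.09397073 146.42040693]
ptr [[-0.2 -0.1 47. ]
 [ 0.8 21.7 47. ]] [292.20071882  47.07395308]
[47.48925361]
btn [[ -0.24051721 -85.10465497  20.        ]] skirt [[-0.39019205 -2.03047821 13.        ]]
```

```bash
cat > d.py <<'E'
import sys; from h import *; from plant import get_state
a=list(map(float,sys.argv[1:]))
s=get_state();delta(s,*tgt(np.load("q.npy"),a[:3],a[3],1));print("q",s["joint_positions"].round(3),"F",s["contact_force"].round(1),"T",s["torque"].round(2),"w",s["gripper_width"],"t",s["time"])
E
python3 d.py 0 55 80 47.4
```

```text
rot deg [ 0.3  1.2 -0.3] frac [ 0.0014  0.0066 -0.0017] shift mm [114.6   3.5  -9.8] frac [ 2.866  0.089 -0.245]
q [ 0.206 -0.089 -0.366  0.925 -0.196 -1.076] F [-3.3 -0.3 -1.1] T [ 0.1   0.57 -0.05] w 0.5003678885993462 t 4.95
```

arm_command(increments="0.0014 0.0066 -0.0017 0 0.09 -0.245 0;0 0 0 0.7 0 0 0;0 0 0 0.7 0 0 0;0 0 0 0.7 0 0 0;0 0 0 0.7 0 0 0;0 0 0 0 0 0 0")

```text
time: 5.55
tcp_pos: [562.7, 105.0, 188.3]
ee_rot: [-0.102, 0.833, -0.137, -0.526]
contact_force: [-1.3, -0.6, -0.2]
gripper_width: 0.499
```

```bash
python3 d.py 0 55 20 47.4
```

```text
rot deg [-1.2 -0.3  0. ] frac [-0.0064 -0.0016  0.0002] shift mm [60.4  0.1  8.5] frac [1.509 0.002 0.213]
q [ 0.137  0.037 -0.502  0.625 -0.176 -1.122] F [-1.3 -0.6 -0.2] T [ 0.12  0.41 -0.02] w 0.4991209953939674 t 5.55
```

arm_command(increments="-0.0064 -0.0016 0 0 0 0.213 0;0 0 0 0.35 0 0.02 0;0 0 0 0.35 0 0.02 0;0 0 0 0 0 0 0")

```text
time: 5.95
tcp_pos: [566.7, 104.7, 161.8]
ee_rot: [-0.096, 0.833, -0.132, -0.528]
contact_force: [-0.2, -0.2, -0.4]
gripper_width: 0.497
```

```bash
python3 d.py 0 55 20 47.4
```

```text
rot deg [-0.2 -0.1  0. ] frac [-0.0011 -0.0004  0.0003] shift mm [34.7  0.5  0.6] frac [0.868 0.012 0.015]
q [ 0.134  0.069 -0.537  0.561 -0.173 -1.141] F [-0.2 -0.2 -0.4] T [0.12 0.4  0.02] w 0.4974550707475757 t 5.95
```

arm_command(increments="0 0 0 0.3 0.01 0.04 0;0 0 0 0.3 0 0.04 0;0 0 0 0.25 0 0.03 0;0 0 0 0 0 0 0")

```text
time: 6.35
tcp_pos: [578.4, 102.2, 130.7]
ee_rot: [-0.096, 0.834, -0.132, -0.527]
contact_force: [0.2, -0.3, 0.3]
gripper_width: 0.499
```

```bash
python3 d.py 0 55 20 47.4
```

```text
rot deg [-0.2 -0.3  0.2] frac [-0.0013 -0.0017  0.001 ] shift mm [ 1.4  1.3 -1.8] frac [ 0.035  0.033 -0.046]
q [ 0.125  0.118 -0.57   0.472 -0.169 -1.149] F [ 0.2 -0.3  0.3] T [ 0.12  0.41 -0.02] w 0.49941977126697495 t 6.35
```

arm_command(increments="-0.001 -0.001 0 0.02 0.03 -0.04 -1;0 0 0 0 0 0 -1;0 0 0 0 0 0 -1;0 0 0 0 0 0 -1;0 0 0 0 0 0 -1;0 0 0 0 0 0 -1", force=30)

```text
time: 6.95
tcp_pos: [580.8, 99.9, 131.1]
ee_rot: [-0.095, 0.834, -0.131, -0.528]
contact_force: [2.1, -0.6, -2.3]
gripper_width: 0.156
```

```bash
python3 d.py 0 55 20 47.4
```

```text
rot deg [-0.1 -0.2  0.2] frac [-0.0004 -0.001   0.0009] shift mm [ 0.6 -0.1  1.1] frac [ 0.015 -0.003  0.028]
q [ 0.119  0.121 -0.564  0.476 -0.166 -1.157] F [ 2.1 -0.6 -2.3] T [0.12 0.33 0.08] w 0.15639641480825114 t 6.95
```

arm_command(increments="-0.04 0 0 0 0 0 -1;-0.04 0 0 0 0 0 -1;-0.04 0 0 0 0 0 -1;-0.04 0 0 0 0 0 -1;-0.04 0 0 0 0 0 -1")

```text
time: 7.45
tcp_pos: [580.3, 99.8, 130.9]
ee_rot: [0.176, 0.82, 0.045, -0.542]
contact_force: [2.0, 0.8, -1.9]
gripper_width: 0.16
```

```bash
python3 d.py 0 55 20 0
```

```text
rot deg [-10.2  -0.2   0. ] frac [-0.0565 -0.0011  0.    ] shift mm [ 0.6 -0.6  0.2] frac [ 0.014 -0.016  0.006]
q [ 0.119  0.121 -0.565  0.477 -0.167 -1.808] F [ 2.   0.8 -1.9] T [ 0.08  0.37 -0.1 ] w 0.15958158058648894 t 7.45
```

arm_command(increments="-0.02 0 0 0 0 0 -1;-0.02 0 0 0 0 0 -1;-0.02 0 0 0 0 0 -1;-0.02 0 0 0 0 0 -1;-0.02 0 0 0 0 0 -1")

```text
time: 7.95
tcp_pos: [580.3, 99.5, 131.2]
ee_rot: [0.305, 0.782, 0.13, -0.528]
contact_force: [-0.0, 1.4, -1.1]
gripper_width: 0.159
```

```bash
python3 d.py 0 55 20 0
```

```text
rot deg [ 8.1 -0.2 -0.1] frac [ 0.0452 -0.0012 -0.0003] shift mm [ 0.8 -1.  -0.1] frac [ 0.02  -0.026 -0.001]
q [ 0.118  0.121 -0.565  0.477 -0.167 -2.128] F [-0.   1.4 -1.1] T [ 1.68  0.27 -2.74] w 0.15939504488038028 t 7.95
```

Turning torque jumped to about 3 N m at the expected angle, so the knob is on its zero stop. Now clockwise.

arm_command(increments="0.02 0 0 0 0 0 -1;0.025 0 0 0 0 0 -1;0.04 0 0 0 0 0 -1;0.04 0 0 0 0 0 -1;0.04 0 0 0 0 0 -1;0.04 0 0 0 0 0 -1;0.04 0 0 0 0 0 -1")

```text
time: 8.65
tcp_pos: [580.7, 99.5, 131.1]
ee_rot: [-0.026, 0.839, -0.087, -0.536]
contact_force: [3.4, -1.0, -3.0]
gripper_width: 0.16
```

```bash
python3 d.py 0 55 20 145.7; python3 - <<'E'
from plant import *
import cv2
c=read_camera("wrist");cv2.imwrite("pics/w2.png",c["image"][:,:,::-1])
c=read_camera("scene");cv2.imwrite("pics/s2.png",cv2.resize(c["image"][150:300,220:400,::-1],None,fx=4,fy=4,interpolation=cv2.INTER_CUBIC))
E
```

```text
rot deg [107.7  -0.    0.3] frac [ 5.986e-01 -2.000e-04  1.700e-03] shift mm [ 0.6 -0.7  1. ] frac [ 0.014 -0.018  0.024]
q [ 0.118  0.121 -0.565  0.475 -0.166 -1.324] F [ 3.4 -1.  -3. ] T [0.03 0.27 0.02] w 0.16019029199807838 t 8.65
```

View pics/w2.png

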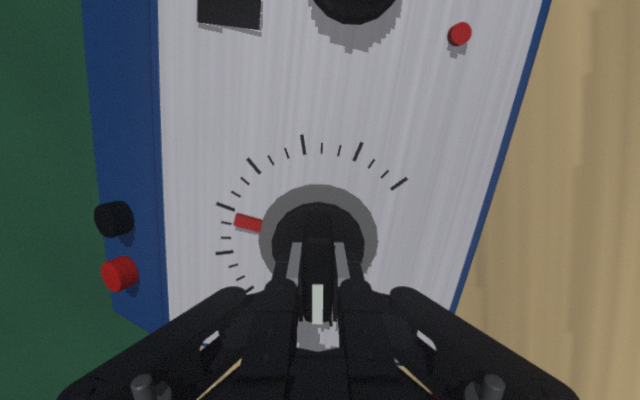

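The wrist view shows the pads holding the bar squarely (pointer about (317,305), in line with the jaws). Marker intact at (247,223).

arm_command(increments="0.045 0 0 0 0 0 -1;0.045 0 0 0 0 0 -1;0.045 0 0 0 0 0 -1;0.045 0 0 0 0 0 -1;0.045 0 0 0 0 0 -1;0.045 0 0 0 0 0 -1;0.045 0 0 0 0 0 -1;0.045 0 0 0 0 0 -1;0.045 0 0 0 0 0 -1;0.045 0 0 0 0 0 -1")

```text
time: 9.75
tcp_pos: [581.1, 99.1, 131.3]
ee_rot: [-0.569, 0.618, -0.417, -0.348]
contact_force: [2.3, -0.6, -2.7]
gripper_width: 0.158
```

arm_command(increments="0.045 0 0 0 0 0 -1;0.045 0 0 0 0 0 -1;0 0 0 0 0 0 -1")

```text
time: 10.05
tcp_pos: [581.0, 98.9, 131.3]
ee_rot: [0.651, -0.531, 0.462, 0.285]
contact_force: [2.3, -0.4, -3.0]
gripper_width: 0.158
```

```bash
python3 d.py 0 55 20 145.7
```

```text
rot deg [9.6 0.1 0.3] frac [0.0533 0.0006 0.0016] shift mm [0.6 1.7 1. ] frac [0.014 0.041 0.026]
q [ 0.118  0.121 -0.565  0.475 -0.168  0.389] F [ 2.3 -0.4 -3. ] T [ 0.15  0.18 -0.07] w 0.15777570704104982 t 10.05
```

arm_command(increments="0.03 0 0 0 0 0 -1;0.022 0 0 0 0 0 -1;0 0 0 0 0 0 -1")

```text
time: 10.35
tcp_pos: [581.0, 98.9, 131.4]
ee_rot: [0.689, -0.48, 0.482, 0.249]
contact_force: [2.0, -0.5, -3.3]
gripper_width: 0.158
```

```bash
python3 d.py 0 55 20 145.7
```

```text
rot deg [0.9 0.1 0.3] frac [0.0051 0.0007 0.0016] shift mm [0.6 1.8 0.8] frac [0.015 0.045 0.021]
q [ 0.118  0.121 -0.565  0.474 -0.168  0.54 ] F [ 2.  -0.5 -3.3] T [ 0.13  0.26 -0.01] w 0.15806424014936038 t 10.35
```

arm_command(increments="0.005 0 0 0 0 0 -1;0 0 0 0 0 0 -1;0 0 0 0 0 0 -0.2;0 0 0 0 0 0 -0.2;0 0 0 0 0 0 -0.2;0 0 0 0 0 0 -0.2")

```text
time: 10.95
tcp_pos: [580.7, 99.3, 131.9]
ee_rot: [0.69, -0.478, 0.483, 0.248]
contact_force: [-0.0, 0.1, -0.4]
gripper_width: 0.402
```

arm_command(increments="0 0 0 -0.3 0 0 -0.2;0 0 0 -0.5 0 0 -0.2;0 0 0 -0.8 0 0 -0.2;0 0 0 -0.8 0 0 -0.2;0 0 0 -0.8 0 0 -0.2;0 0 0 -0.6 0 0 -0.2;0 0 0 0 0 0 -0.2")

```text
time: 11.65
tcp_pos: [513.5, 118.3, 278.5]
ee_rot: [0.69, -0.479, 0.482, 0.249]
contact_force: [1.0, -0.3, 0.1]
gripper_width: 0.397
```

```bash
python3 d.py 0 55 20 145.7; python3 - <<'E'
from h import *; from plant import *
c=read_camera("wrist");im=c.pop("image");np.save("pics/w3.npy",c,allow_pickle=True);cv2.imwrite("pics/w3.png",im[:,:,::-1])
q=np.load("q.npy");u=proj(c,[(panel(q)@[0,55,5,1])[:3]])[0];print(u)
x,y=max(0,int(u[0])-100),max(0,int(u[1])-75);print(x,y)
cv2.imwrite("pics/c3.png",cv2.resize(im[y:y+150,x:x+200,::-1],None,fx=4,fy=4,interpolation=cv2.INTER_CUBIC))
E
```

```text
rot deg [0.7 0.2 0.3] frac [0.004  0.0012 0.0016] shift mm [163.6   1.2   0.9] frac [4.091 0.029 0.023]
q [ 0.184 -0.097 -0.402  0.865 -0.193  0.605] F [ 1.  -0.3  0.1] T [ 0.16  0.3  -0.01] w 0.39692035944016707 t 11.65
[317.63306621 178.97481125]
217 103
```

View pics/c3.png

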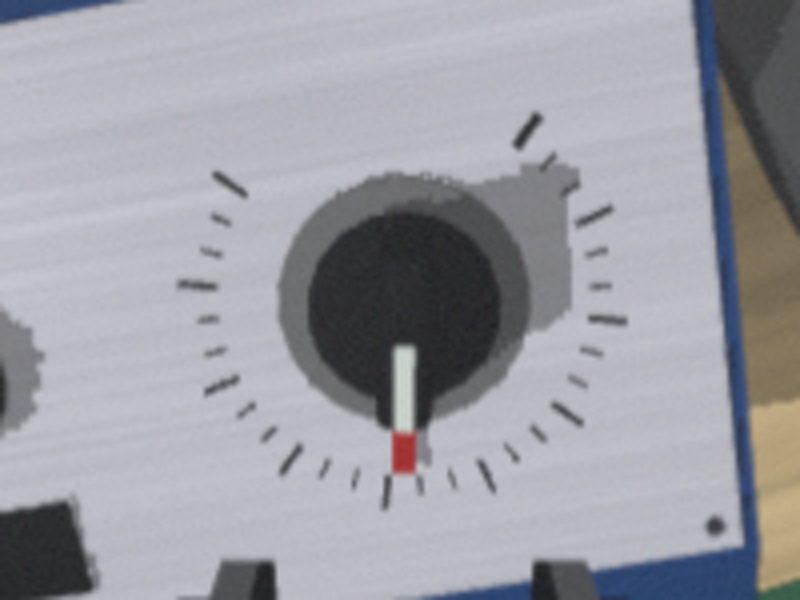

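The pointer line (404,346)–(404,430) runs straight into the red tab, which is centred at (404,453). I'll check this numerically.

```bash
python3 - <<'E'
from h import *
q=np.load("q.npy");c=np.load("pics/w3.npy",allow_pickle=True).item()
cv=lambda a:(np.array(a,float)+.5)/4+[217,103]-.5
T=[(528,130),(596,216),(608,321),(568,414),(486,476),(387,492),(291,459),(221,386),(198,286),(230,184)]
A=np.radians(np.arange(10)*30-135)
s=least_squares(lambda g:(proj(c,[(panel(g)@[58.86*np.cos(a),55-58.86*np.sin(a),0,1])[:3] for a in A])-cv(T)).ravel(),q,x_scale=[10,10,.1])
print(q,s.x,s.fun.round(2));g=s.x;K=np.array([0,55,0])
im=cv2.imread("pics/w3.png").astype(int)[:,:,::-1]
def rows(mask):
    o=[]
    for y in range(185,225):
        x=np.where(mask[y,300:335])[0]
        if len(x)>2:o.append((x.mean()+300,y))
    return o
red=rows((im[:,:,0]-im[:,:,1])>60);wh=rows((im.min(2)>140)&(np.arange(400)[:,None]<211))
m=topanel(c,red,g,4)-K;o=topanel(c,wh,g,47)-K
print("mark",red,ang(m).round(2));print("ptr",wh,ang(o).round(2),"dir",ang(o[-1:]-o[:1]))
E
python3 d.py 0 -85 80 145.7
```

```text
[ 6.01481200e+02  3.66506115e+01 -2.86860105e-01] [ 6.01924923e+02  3.64731889e+01 -2.87925635e-01] [ 0.06  0.16 -0.09 -0.03  0.17 -0.23 -0.01  0.09  0.28  0.05 -0.04  0.16
 -0.13  0.34 -0.   -0.07 -0.15 -0.24 -0.06 -0.08]
mark [(np.float64(317.0), 211), (np.float64(317.5), 212), (np.float64(317.5), 213), (np.float64(317.5), 214), (np.float64(317.5), 215), (np.float64(317.5), 216), (np.float64(317.5), 217), (np.float64(317.5), 218), (np.float64(317.5), 219), (np.float64(317.5), 220)] [146.13 145.24 145.23 145.22 145.22 145.21 145.2  145.19 145.19 145.18]
ptr [(np.float64(317.5), 190), (np.float64(318.0), 191), (np.float64(318.0), 192), (np.float64(318.0), 193), (np.float64(318.0), 194), (np.float64(317.5), 195), (np.float64(317.5), 196), (np.float64(317.5), 197), (np.float64(317.5), 198), (np.float64(317.5), 199), (np.float64(317.5), 200), (np.float64(317.5), 201), (np.float64(317.5), 202), (np.float64(317.5), 203), (np.float64(315.0), 204), (np.float64(317.1666666666667), 205), (np.float64(316.47058823529414), 206), (np.float64(316.6666666666667), 207), (np.float64(316.8), 208), (np.float64(316.85185185185185), 209), (np.float64(316.67857142857144), 210)] [201.62 141.94 143.24 143.75 144.02 149.4  148.68 148.17 147.77 147.46
 147.21 147.01 146.84 146.69 156.07 147.66 149.83 148.93 148.31 147.98
 148.3 ] dir [147.18820121]
rot deg [0.7 0.2 0.2] frac [0.0041 0.0009 0.0012] shift mm [ 101.9  -24.1 -136.3] frac [ 2.548 -0.603 -3.408]
q [ 0.183 -0.096 -0.404  0.864 -0.193  0.605] F [-0.1  0.3 -0.4] T [0.11 0.39 0.03] w 0.39567318226356774 t 11.7
```

arm_command(increments="0.004 0.001 0.001 0 -0.12 -0.68 -1;0 0 0 0 -0.12 -0.68 -1;0 0 0 0 -0.12 -0.68 -1;0 0 0 0 -0.12 -0.68 -1;0 0 0 0 -0.12 -0.68 -1;0 0 0 0.6 0 0 -1;0 0 0 0.6 0 0 -1;0 0 0 0.6 0 0 -1;0 0 0 0.6 0 0 -1;0 0 0 0 0 0 -1")

```text
time: 12.7
tcp_pos: [507.0, -31.9, 175.5]
ee_rot: [0.689, -0.472, 0.491, 0.249]
contact_force: [-0.6, -0.1, 0.4]
gripper_width: 0.002
```

```bash
python3 d.py 0 -85 40 145
```

```text
rot deg [-0.7 -0.3 -0.6] frac [-0.004  -0.0017 -0.0033] shift mm [34.8 -9.3  9.5] frac [ 0.87  -0.233  0.237]
q [-0.197 -0.103 -0.667  0.584 -0.041  0.269] F [-0.6 -0.1  0.4] T [0.11 0.38 0.02] w 0.0016885236829097259 t 12.7
```

arm_command(increments="-0.004 -0.0017 -0.0033 0 -0.23 0.24 -1;0 0 0 0.3 -0.01 0 -1;0 0 0 0.3 -0.01 0 -1;0 0 0 0 0 0 -1")

```text
time: 13.1
tcp_pos: [531.3, -30.0, 159.1]
ee_rot: [0.689, -0.479, 0.484, 0.249]
contact_force: [-0.5, 0.5, -0.3]
gripper_width: -0.0
```

```bash
python3 d.py 0 -85 20 145;python3 - <<'E'
from h import *; from plant import *
c=read_camera("wrist");im=c.pop("image")
cv2.imwrite("pics/w4.png",im[:,:,::-1])
E
```

```text
rot deg [0.1 0.1 0.1] frac [0.0006 0.0004 0.0007] shift mm [30.5  3.  -1.8] frac [ 0.761  0.074 -0.044]
q [-0.183 -0.046 -0.667  0.513 -0.044  0.267] F [-0.5  0.5 -0.3] T [ 0.07  0.37 -0.  ] w -8.572312483827946e-05 t 13.1
```

View pics/w4.png

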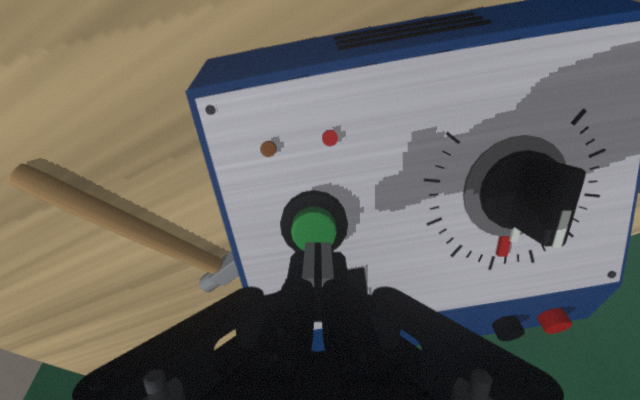

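The shut tips (317,250) stand over the button (313,228), and the pointer's skirt line still meets the red tab at (504,245).

arm_command(increments="0 0 0 0.2 0.07 -0.04 -1;0 0 0 0.15 0 0 -1;0 0 0 0 0 0 -1")

```text
time: 13.45
tcp_pos: [535.0, -31.8, 146.5]
ee_rot: [0.689, -0.48, 0.482, 0.249]
contact_force: [-0.6, 0.7, 0.4]
gripper_width: -0.002
```

```bash
python3 d.py 0 -85 20 145
```

```text
rot deg [0.1 0.1 0.3] frac [0.0008 0.0007 0.0017] shift mm [17.3  1.5 -0.8] frac [ 0.434  0.037 -0.021]
q [-0.185 -0.027 -0.685  0.472 -0.042  0.264] F [-0.6  0.7  0.4] T [0.09 0.37 0.  ] w -0.0019114077397487164 t 13.45
```

arm_command(increments="0 0 0 0.15 0.03 -0.02 -1;0 0 0 0.15 0 0 -1;0 0 0 0 0 0 -1")

```text
time: 13.75
tcp_pos: [538.9, -33.6, 134.5]
ee_rot: [0.69, -0.48, 0.482, 0.249]
contact_force: [0.3, 0.2, -0.2]
gripper_width: -0.004
```

arm_command(increments="0 0 0 0.1 0.02 0 -1")

```text
time: 13.85
tcp_pos: [540.5, -34.0, 130.9]
ee_rot: [0.69, -0.48, 0.482, 0.248]
contact_force: [0.2, 0.5, 3.7]
gripper_width: -0.001
```

arm_command(increments="0 0 0 0.1 0 0 -1")

```text
time: 13.95
tcp_pos: [542.2, -34.5, 127.3]
ee_rot: [0.69, -0.48, 0.482, 0.248]
contact_force: [-4.2, 0.2, 3.5]
gripper_width: -0.001
```

```bash
python3 d.py 0 -85 20 145
```

```text
rot deg [0.1 0.2 0.4] frac [0.0007 0.0008 0.0023] shift mm [-3.3  0.3 -0.1] frac [-0.083  0.008 -0.002]
q [-0.188  0.009 -0.705  0.414 -0.041  0.261] F [-4.2  0.2  3.5] T [0.15 0.71 0.01] w -0.0010138500956556465 t 13.95
```

arm_command(increments="0 0 0 0.06 0 0 -1")

```text
time: 14.05
tcp_pos: [542.8, -34.6, 126.4]
ee_rot: [0.69, -0.48, 0.482, 0.248]
contact_force: [-33.8, 6.6, 44.6]
gripper_width: 0.003
```

arm_command(increments="0 0 0 0.06 0 0 -1")

```text
time: 14.15
tcp_pos: [542.8, -34.6, 126.4]
ee_rot: [0.69, -0.481, 0.482, 0.248]
contact_force: [-33.3, 6.2, 41.6]
gripper_width: 0.001
```

arm_command(increments="0 0 0 0.05 0 0 -1")

```text
time: 14.25
tcp_pos: [542.6, -34.5, 126.7]
ee_rot: [0.689, -0.481, 0.482, 0.248]
contact_force: [-21.1, 3.1, 25.7]
gripper_width: -0.004
```

```bash
python3 d.py 0 -85 20 145
```

```text
rot deg [0.2 0.1 0.5] frac [0.0013 0.0005 0.0029] shift mm [-4.   0.4 -0.1] frac [-0.1    0.009 -0.004]
q [-0.187  0.01  -0.707  0.41  -0.043  0.26 ] F [-21.1   3.1  25.7] T [ 0.16  2.1  -0.25] w -0.004017937829206572 t 14.25
```

Firm stop about 6 mm after first contact, so the button is fully in. Retracting.

arm_command(increments="0 0 0 -0.2 0 0 -1;0 0 0 -0.4 0 0 -1;0 0 0 -0.7 0 0 -1;0 0 0 -0.8 0 0 -1;0 0 0 -0.8 0 0 -1;0 0 0 -0.8 0 0 -1;0 0 0 -0.6 0 0 -1;0 0 0 0 0 0 -1")

```text
time: 15.05
tcp_pos: [468.1, -12.4, 287.6]
ee_rot: [0.689, -0.481, 0.482, 0.248]
contact_force: [-0.1, -1.1, -0.3]
gripper_width: -0.0
```

```bash
python3 d.py 0 -85 20 145; python3 - <<'E'
from h import *; from plant import *
c=read_camera("wrist");im=c.pop("image");t=read_camera("top")["image"]
a=cv2.imread("pics/top0.png")[:,:,::-1]
cv2.imwrite("pics/w5.png",np.vstack([im[:,:,::-1],t[100:250,:,::-1]]))
E
```

```text
rot deg [0.2 0.1 0.5] frac [0.0013 0.0006 0.0028] shift mm [174.7  -0.4  -0.2] frac [ 4.367e+00 -1.100e-02 -4.000e-03]
q [-0.164 -0.264 -0.516  0.876 -0.052  0.281] F [-0.1 -1.1 -0.3] T [ 0.12  0.36 -0.03] w -0.00032201439758201215 t 15.05
```

View pics/w5.png

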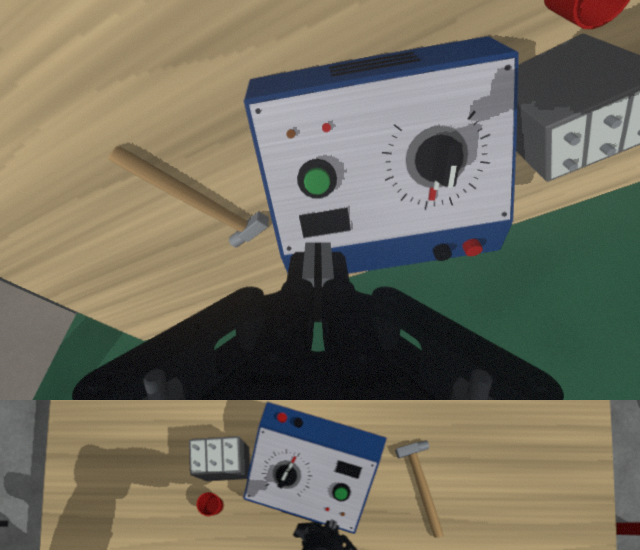

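The pointer is still on the red tab (433,190), the button is out again, and the battery, cup and hammer sit where they did before. The arm is clear.

```bash
python3 -c "from plant import *; print(close_job())"
```

```text
the job is handed in; nothing more can be done
None
```

The charger was started in the order asked, and I handed the job in at about 15 s.

- **Zero:** I turned the black knob anticlockwise to its zero stop. The turning torque jumped to about 3 N m at the expected angle, and the jaws slipped a few degrees on the bar. I did not photograph the pointer at zero.
- **Red marker:** I turned the knob up clockwise to the marker and let go. In the wrist picture the pointer line runs straight into the red tab. My angle estimates differ slightly: marker 145.2–145.7°, jaws about 145.0° at release, pointer about 146–147° from rough image code. They agree to about 1–2°.
- **Start button:** I pressed the green button about 6 mm to a firm stop and withdrew the arm. The force peaked at about 56 N through the shut fingertips. That is under the 120 N wrist limit. It is above 40 N, but that limit is for the arm and gripper body, which I did not see touch anything.
- **Last pictures:** The button looks sprung back, the pointer is still on the marker, and the marker is still between the 140° and 150° ticks. By eye, the battery, hammer and cup are where they started. The contact force was back to near zero with the arm clear.

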